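# Fetch the yo-yo from behind the bottle and the tin

## Robot

A 6-joint arm with a two-finger parallel gripper is mounted at the origin on the work surface. World frame = base frame: x ahead of the robot, y to its left, z up, the work surface at z = 0. Lengths are in m, angles in rad, forces in N, time in s.
With the tool pointing down it reaches from about 0.325 to 0.9 m from the base axis. Payload 3.5 kg.
Tool frame: the origin (TCP) lies at the very end of the fingers, on their centre line; the grasp point (between the pads) lies 19 mm behind it; z points along the fingers, y is the direction in which the jaws open and shut (so a half turn about z gives the same grasp; the last joint's range is limited). The gripper opens to 85 mm and grips with 20 to 120 N. Pads are 22 mm wide; open, the fingers measure 114 mm over their backs; the gripper's body (76 mm by 85 mm) begins 54 mm behind the grasp point. The pads swing forward as they close: fully open they stand 13 mm farther back than shut.
Start: joints at [1.137, 0.276, -0.026, 1.268, 0, 1.467], TCP at [0.203, 0.591, 0.231] pointing down, gripper open.
Joint ranges: [-3.12, 3.12], [-0.85, 1.88], [-1.08, 1.24], [-1.95, 2.15], [-1.57, 1.53], [-3.14, 3.14]. Speed limits (rad/s): [2.57, 2.57, 3.14, 3.14, 3.14, 3.14].

## Interface

Orientations are given as a rotation vector (axis times angle).
In Python, from bench import robot gives the robot as it stands. The module is installed in compiled form; this text tells all that it offers.
- The arm moves only by the tool play_rows, never from a script. Its argument "steps" is a list of rows, each an object with "dr": the turn, a rotation vector about the tool's x, y, z in degrees, a list of three; "slide": the shift along the tool's x, y, z in mm, a list of three; "claw": the gripper command: -1 is shut, 1 is fully open, values between are in proportion. In form: [{"dr": [ax, ay, az], "slide": [dx, dy, dz], "claw": claw}, ...]. A call has 1 to 12 rows; each row is the pose to reach, as a shift and turn from the pose measured when the call began, along the tool's axes at that moment; what a row does not reach only later rows make up. A row lasts 1/10 s, in which the tool goes at most 50 mm and 8.59 degrees, less where a joint would pass 70% of its speed; a pose out of reach is approached as far as the arm can. A call with a gripper value outside its range is refused whole. The fingers move at their own pace and stop on an object; the grip force is fixed at half the most. Time passes only in rows, so rows that repeat a pose let the fingers close. It gives the time, the measured TCP pose, the force and the opening at its end, in the units of the state.
- robot.get_state(): the state, without advancing time (a new reading comes with each control period).
- robot.get_image(name): name is "scene" or "top" or "wrist"; returns the picture (480x640x3 uint8, blue, green, red); there is no depth.
- robot.calibration(name): a dict with "K" (3x3 intrinsics, pixels), "R" (3x3) and "t" (3): a world point X has camera coordinates R X + t; the wrist camera has in their place "hand_eye" (4x4, takes a point from camera to tool coordinates, whose origin is the TCP and whose axes are the flange's). Camera axes: x right, y down, z forward; pixel columns grow to the right and rows downward; lengths in m; the calibration is good to about 2 mm. A picture is of the moment at which its call begins: read the wrist's pose just before it. calibration takes no time and is no camera call.
- robot.sign_off(): hands the job in, once; it reports no verdict.
The state is a dict: "t": time; "qpos": joint angles; "joint_vel": joint speeds; "tau": joint torques, N m; "tcp_pos": TCP position; "tool_rot": TCP orientation; "ft_force": force on the tool from outside, world axes, zero at the start; "torque": the same for the moment, N m; "opening": finger opening in m.
Only numpy, scipy, OpenCV 4.12 (cv2) and the standard library are available. Lean on these libraries where they do the work, as an engineer would, in place of code of your own. Each camera call takes 0.05 s, during which the arm holds its last target.

## Task

The bronze yo-yo lies in the steel tray behind the amber oil bottle and the green tin, as seen from the robot: first clear both out of the way, standing them on the blue mat, then lay the yo-yo flat in the middle of the black round pad, and only then stand the bottle back in the middle of the red coaster and the tin in the middle of the green coaster. Keep the bottle and the tin upright, set everything down rather than dropping it, and do not disturb the bearing puller and the hex key.

Things in the scene. Friction and masses are not known exactly. Their poses are not given: they have to be found in the camera images.
- yoyo_center (a point): bronze (plain brown metal) yo-yo lying flat, 56 mm across, 38 mm high, a narrow groove half-way up; loose, about 110 g. The point is its centre, 19 mm above its underside; z upright along its axle. Starts on the tray floor (3 mm above the counter), midway between the coasters and 33 mm behind (beyond) the line between them; the taller bottle and tin stand within 15 mm of it, leaving a gripper no room
- bottle_center (a point): closed amber oil bottle with a pale band and a red cap: round body 44 mm across up to 60 mm above its underside, cap 26 mm across, 82 mm high overall; loose, about 110 g. The point is its centre, 41 mm above its underside; z up along its axis. It starts on the red coaster
- tin_center (a point): green round tin with a white band and lid badge, a plain upright cylinder 52 mm across and 76 mm high, lid does not come off; loose, about 120 g. The point is its centre, 38 mm above its underside; z up along its axis. It starts on the green coaster
- coaster_red: red disc, 64 mm across, 3 mm thick, fixed in the steel tray: home of the bottle. Origin: centre of its underside, 3 mm above the counter. The coasters lie 106 mm apart, left and right may be swapped; x axis = the tray's, away from the robot. Tray: 150 mm (x) by 200 mm (y), floor 3 mm, rim 7 mm high, centred midway between the coasters
- coaster_green: green disc, 64 mm across, 3 mm thick, fixed in the steel tray: home of the tin. Origin and axes as for the red coaster
- blue_mat: blue rectangular mat for parking things, 110 mm (its x) by 180 mm (its y), 4 mm thick, fixed on the counter to the left or the right of the tray. Origin at the centre of its underside, at counter height
- round_pad: black round repair pad with a thin white ring, 90 mm across, 6 mm thick, fixed on the counter on the other side of the tray from the mat. Origin at the centre of its underside, at counter height
- puller: bystander: chrome two-jaw bearing puller lying flat on the counter, about 120 mm (its x) by 60 mm, 16 mm high, loose. Origin near its middle, on its underside
- hex_key: bystander: dark L-shaped hex key lying flat on the counter, 90 mm (its x) by 30 mm, 6 mm thick, loose. Origin at the middle of the long leg, on its underside. (A fixed ring stand with a funnel over a clear cup, 232 mm high, also stands on the counter, at the far left, 0.7 m ahead and at least 0.36 m to the left of the robot, clear of all the work)
There are look-alikes about, which are no part of the job. There is more than one size of the blue_mat; the job needs the smaller.

How it is judged:
On the way, in this order (a step that is already met when the one before it is completed fails the run):
1. the bottle and the tin stand released on the blue mat, the yo-yo still behind the coasters (x of bottle_center in the frame of blue_mat between -0.052 and 0.052 m and y of bottle_center in the frame of blue_mat between -0.087 and 0.087 m and z of bottle_center in the frame of blue_mat below 0.05 m and angle between each of bottle_center, tin_center's own z axis and vertical below 0.12 rad and x of tin_center in the frame of blue_mat between -0.052 and 0.052 m and y of tin_center in the frame of blue_mat between -0.087 and 0.087 m and z of tin_center in the frame of blue_mat below 0.047 m and linear speed of each of bottle, tin below 0.03 m/s and contact force between the fingers and bottle below 0.1 N and contact force between the fingers and tin below 0.1 N and distance of yoyo_center from where it was at the start of the episode below 0.04 m), for 0.2 s.
2. the yo-yo lies released in the middle of the round pad while the bottle and the tin still stand on the blue mat (horizontal distance between yoyo_center and round_pad below 0.012 m and z of yoyo_center in the frame of round_pad below 0.03 m and angle between each of yoyo_center, bottle_center, tin_center's own z axis and vertical below 0.12 rad and linear speed of yoyo below 0.03 m/s and contact force between the fingers and yoyo below 0.1 N and x of bottle_center in the frame of blue_mat between -0.052 and 0.052 m and y of bottle_center in the frame of blue_mat between -0.087 and 0.087 m and z of bottle_center in the frame of blue_mat below 0.05 m and x of tin_center in the frame of blue_mat between -0.052 and 0.052 m and y of tin_center in the frame of blue_mat between -0.087 and 0.087 m and z of tin_center in the frame of blue_mat below 0.047 m), for 0.2 s.
At the end, for the whole second after the job is handed in: the yo-yo lies flat on the round pad, its centre within 12 mm of the pad's; the bottle stands upright on the red coaster and the tin on the green coaster, each within 12 mm of the coaster's centre; all three are released and at rest (horizontal distance between yoyo_center and round_pad below 0.012 m and z of yoyo_center in the frame of round_pad below 0.03 m and angle between each of yoyo_center, bottle_center, tin_center's own z axis and vertical below 0.12 rad and linear speed of each of yoyo, bottle, tin below 0.03 m/s and contact force between the fingers and yoyo below 0.1 N and horizontal distance between bottle_center and coaster_red below 0.012 m and z of bottle_center in the frame of coaster_red below 0.049 m and contact force between the fingers and bottle below 0.1 N and horizontal distance between tin_center and coaster_green below 0.012 m and z of tin_center in the frame of coaster_green below 0.046 m and contact force between the fingers and tin below 0.1 N); the robot touches nothing.
It fails at once if the bearing puller or the hex key is moved by more than 15 mm (distance of any of puller, hex_key from where it was at the start of the episode above 0.015 m).
It fails at once if the bottle or the tin is tipped by more than 35 degrees (angle between any of bottle_center, tin_center's own z axis and vertical above 0.61 rad).
It fails at once if the yoyo is let go more than 30 mm above where it could rest (height (world z) of yoyo_center above 0.055 m and contact force between the fingers and yoyo below 0.02 N).
It fails at once if the bottle is let go more than 30 mm above where it could rest (height (world z) of bottle_center above 0.077 m and contact force between the fingers and bottle below 0.02 N).
It fails at once if the tin is let go more than 30 mm above where it could rest (height (world z) of tin_center above 0.074 m and contact force between the fingers and tin below 0.02 N).
It also fails if it takes over 125 s, if anything falls off the work surface, if the arm or the gripper's body presses on something with over 40 N, if the wrist force passes 120 N, or if a joint passes its speed limit or range.

## Working session

There is one attempt and no reset: what is moved stays moved. The work goes in short steps, Python scripts to look and compute and a tool call to move; the robot and the scene stay as the last step left them, time stands still between calls to the robot, and variables do not carry over. Pictures are saved under pics/ and viewed, and the job is handed in when it is done.

Besides the shell and the picture viewer there is one more tool, called as name(argument=value, ...), one argument or row to a line, values as JSON. play_rows: Moves the arm, as the interface text tells. Its arguments: {"type":"object","properties":{"steps":{"type":"array"}},"required":["steps"]}

```bash
mkdir -p pics
python3 - <<'E'
from bench import robot
import cv2
s=robot.get_state();print(s)
for n in("scene","top"):
    cv2.imwrite(f"pics/{n}0.png",robot.get_image(n)); c=robot.calibration(n);print(n,c)
print(robot.calibration("wrist"))
E
```

```text
{'t': 0.0, 'qpos': array([ 1.13662351e+00,  2.77146154e-01, -2.79408702e-02,  1.26793175e+00,
       -5.24301910e-05,  1.46742286e+00]), 'joint_vel': array([-5.85125086e-04, -7.68833935e-05,  5.85911224e-04, -9.43723175e-04,
       -8.02052956e-04, -6.25393129e-04]), 'tau': array([-4.36191540e-04, -4.45514989e+01,  2.95199794e+01,  1.63281307e-02,
       -2.49626064e-04,  1.58036784e-08]), 'tcp_pos': array([0.20267662, 0.59039749, 0.23012322]), 'tool_rot': array([-0.51716319, -3.09818413,  0.00338697]), 'ft_force': array([ 0.1374285 , -0.24366085, -0.24182223]), 'torque': array([0.01742555, 0.04233687, 0.03450131]), 'opening': 0.08543809098345918}
scene {'K': array([[575.01966947,   0.        , 323.54100433],
       [  0.        , 575.01966947, 235.35704503],
       [  0.        ,   0.        ,   1.        ]]), 'R': array([[-0.50683901,  0.86203089, -0.0041186 ],
       [ 0.5207654 ,  0.30237444, -0.7983565 ],
       [-0.6869626 , -0.40678304, -0.60217102]]), 't': array([ 0.21961938, -0.20423503,  1.45741074])}
top {'K': array([[578.7693256 ,   0.        , 316.15769027],
       [  0.        , 578.7693256 , 227.07173235],
       [  0.        ,   0.        ,   1.        ]]), 'R': array([[ 0.0195565 , -0.99926992,  0.03282022],
       [-0.99246615, -0.02337348, -0.12026897],
       [ 0.12094828, -0.03022092, -0.99219867]]), 't': array([-0.02570728,  0.48154614,  1.06401325])}
{'K': array([[367.9773015 ,   0.        , 326.20464774],
       [  0.        , 367.9773015 , 233.10849808],
       [  0.        ,   0.        ,   1.        ]]), 'hand_eye': array([[ 1.05026981e-04, -9.45277600e-01, -3.26267143e-01,
         8.58033929e-02],
       [ 9.99999940e-01, -7.95394060e-06,  3.44949406e-04,
        -1.28308459e-03],
       [-3.28668056e-04, -3.26267160e-01,  9.45277543e-01,
        -1.43515396e-01],
       [ 0.00000000e+00,  0.00000000e+00,  0.00000000e+00,
         1.00000000e+00]])}
```

View pics/top0.png

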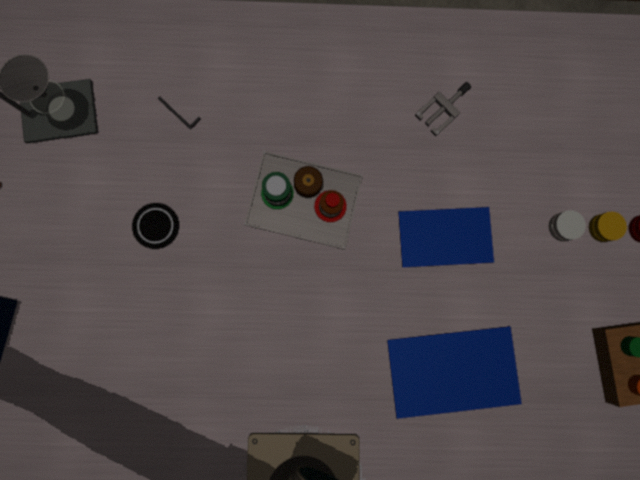

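View pics/scene0.png

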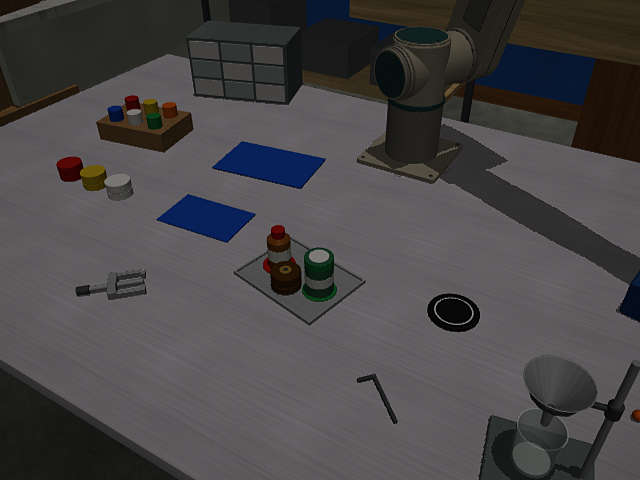

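Top view: the tray is in the middle, with its corners near (266,154), (361,177), (345,248) and (248,227). The tin is left at (277,188), the bottle right at (331,205) and the yo-yo behind at (308,180). The small mat is at (446,237), the pad at (156,226), the hex key at (182,112) and the puller at (443,108). I'll enlarge it to measure.

```bash
cat > h.py <<'E'
import numpy as np, cv2
from bench import robot
from scipy.spatial.transform import Rotation as Ro
def px2w(n,u,v,z,state=None):
    c=robot.calibration(n);K=c["K"]
    if n=="wrist":
        T=np.eye(4);T[:3,:3]=Ro.from_rotvec(state["tool_rot"]).as_matrix();T[:3,3]=state["tcp_pos"]
        M=T@c["hand_eye"];R=M[:3,:3];o=M[:3,3]
    else: R=c["R"].T;o=-R@c["t"]
    d=R@np.linalg.inv(K)@[u,v,1.]
    return o+d*(z-o[2])/d[2]
def w2px(n,X,state=None):
    c=robot.calibration(n);K=c["K"]
    if n=="wrist":
        T=np.eye(4);T[:3,:3]=Ro.from_rotvec(state["tool_rot"]).as_matrix();T[:3,3]=state["tcp_pos"]
        M=np.linalg.inv(T@c["hand_eye"]);p=M[:3,:3]@X+M[:3,3]
    else: p=c["R"]@X+c["t"]
    p=K@p;return p[:2]/p[2]
E
python3 - <<'E'
import cv2
i=cv2.imread("pics/top0.png")
c=i[145:255,240:365];cv2.imwrite("pics/c1.png",cv2.convertScaleAbs(cv2.resize(c,None,fx=5,fy=5,interpolation=cv2.INTER_CUBIC),alpha=1.6))
c=i[195:275,390:500];cv2.imwrite("pics/c2.png",cv2.convertScaleAbs(cv2.resize(c,None,fx=5,fy=5,interpolation=cv2.INTER_CUBIC),alpha=1.6))
c=i[195:255,125:190];cv2.imwrite("pics/c3.png",cv2.convertScaleAbs(cv2.resize(c,None,fx=8,fy=8,interpolation=cv2.INTER_CUBIC),alpha=2.5))
E
```

```text
(no output)
```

View pics/c1.png

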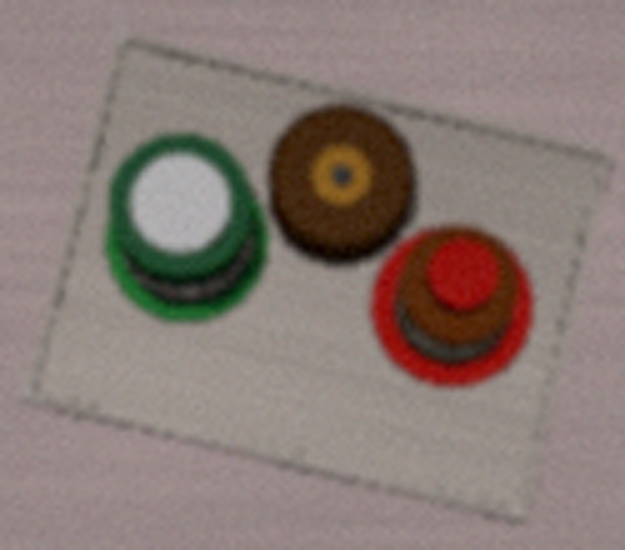

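View pics/c2.png

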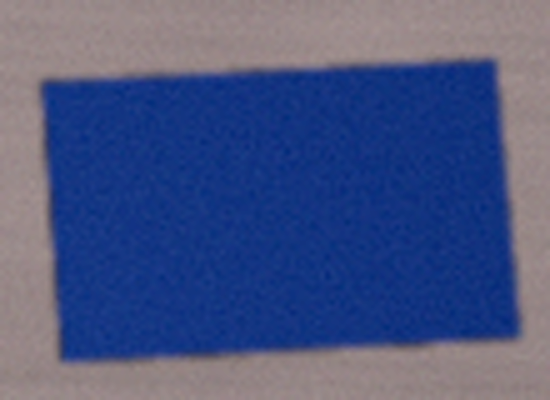

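View pics/c3.png

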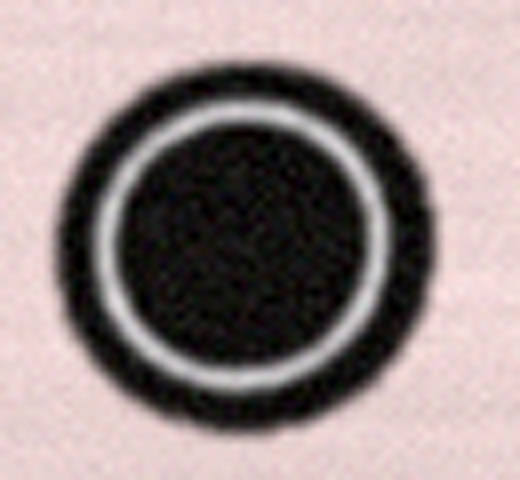

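Run:
```python
from h import *
def f(x,y,s,ox,oy,z): return px2w("top",(x+.5)/s-.5+ox,(y+.5)/s-.5+oy,z)
a=lambda x,y,z:f(x,y,5,240,145,z)
np.set_printoptions(precision=4,suppress=True)
tr=[a(125,40,.007),a(612,160,.007),a(520,520,.007),a(32,400,.007)]
print("tray",np.array(tr),np.mean(tr,0))
R,G=a(452,306,.006),a(187,241,.006)
print("red",R,"green",G,"mid",(R+G)/2,np.linalg.norm(R-G),"yawdeg",np.degrees(np.arctan2((G-R)[1],(G-R)[0]))-90)
print("tin",a(181.5,204,.082),"cap",a(463,272,.088),"yoyo",a(342,176,.041))
m=[f(x,y,5,390,195,.004) for x,y in((43,80),(497,60),(520,337),(62,360))]
print("mat",np.array(m),np.mean(m,0))
print("pad",f(242,244,8,125,195,.006))
M=(R+G)/2
for n,X in(("red",R),("green",G)): print(n,"scene px",w2px("scene",X))
print("padscene",w2px("scene",f(242,244,8,125,195,.006)))
```

```text
tray [[ 0.6289  0.0876  0.007 ]
 [ 0.5862 -0.1037  0.007 ]
 [ 0.4443 -0.0696  0.007 ]
 [ 0.4863  0.119   0.007 ]] [0.5364 0.0083 0.007 ]
red [ 0.5271 -0.0421  0.006 ] green [0.55   0.0613 0.006 ] mid [0.5385 0.0096 0.006 ] 0.10586590863213688 yawdeg -12.527374379726325
tin [0.5498 0.0606 0.082 ] cap [ 0.5264 -0.0414  0.088 ] yoyo [0.5701 0.0022 0.041 ]
mat [[ 0.5212 -0.1755  0.004 ]
 [ 0.5335 -0.3544  0.004 ]
 [ 0.425  -0.3616  0.004 ]
 [ 0.4123 -0.1831  0.004 ]] [ 0.473  -0.2687  0.004 ]
pad [0.4815 0.2928 0.006 ]
red scene px [280.0721 262.6957]
green scene px [320.0528 287.8381]
padscene [454.141  309.9578]
```

```bash
cat >> h.py <<'E'
def go(x,y,z,ang=75.,s=None):
    s=s or robot.get_state();R=Ro.from_rotvec(s["tool_rot"])
    a=np.radians(ang);X=np.array([np.cos(a),np.sin(a),0]);Z=np.array([0,0,-1.])
    T=Ro.from_matrix(np.c_[X,np.cross(Z,X),Z])
    sl=R.inv().apply(np.array([x,y,z])-s["tcp_pos"])*1000
    print("slide",sl.round(1),"dr",np.degrees((R.inv()*T).as_rotvec()).round(2))
E
python3 - <<'E'
from h import *
go(.5268,-.0418,.19)
E
```

```text
slide [-511.9 -492.6   41.1] dr [-1.000e-01  8.000e-02  8.605e+01]
```

play_rows(
  steps=[
    {"dr":[0,0,6],"slide":[-30,-30,0],"claw":1},
    {"dr":[0,0,14],"slide":[-60,-60,0],"claw":1},
    {"dr":[0,0,22],"slide":[-95,-95,0],"claw":1},
    {"dr":[0,0,30],"slide":[-130,-130,0],"claw":1},
    {"dr":[0,0,38],"slide":[-165,-165,0],"claw":1},
    {"dr":[0,0,46],"slide":[-200,-200,0],"claw":1},
    {"dr":[0,0,54],"slide":[-235,-235,0],"claw":1},
    {"dr":[0,0,62],"slide":[-270,-270,0],"claw":1},
    {"dr":[0,0,70],"slide":[-305,-305,10],"claw":1},
    {"dr":[0,0,78],"slide":[-340,-335,20],"claw":1},
    {"dr":[0,0,86],"slide":[-375,-365,20],"claw":1},
    {"dr":[0,0,86],"slide":[-400,-390,20],"claw":1},
  ],
)

```text
t: 1.3
tcp_pos: [0.4549, 0.0893, 0.2103]
tool_rot: [2.495, 1.908, -0.004]
ft_force: [1.0, 0.1, 0.0]
opening: 0.0855
```

Run:
```python
from h import *
go(.5268,-.0418,.19)
```

```text
slide [-107.6  103.8   20.5] dr [-0.05  0.14 -0.18]
```

play_rows(
  steps=[
    {"dr":[0,0,0],"slide":[-30,30,5],"claw":1},
    {"dr":[0,0,0],"slide":[-65,65,15],"claw":1},
    {"dr":[0,0,0],"slide":[-95,90,20],"claw":1},
    {"dr":[0,0,0],"slide":[-107.5,104,20.5],"claw":1},
    {"dr":[0,0,0],"slide":[-107.5,104,20.5],"claw":1},
    {"dr":[0,0,0],"slide":[-107.5,104,20.5],"claw":1},
  ],
)

```text
t: 1.9
tcp_pos: [0.5265, -0.0411, 0.1897]
tool_rot: [-2.495, -1.908, 0.005]
ft_force: [0.6, 1.1, 0.4]
opening: 0.0857
```

Run:
```python
from h import *
s=robot.get_state();i=robot.get_image("wrist");cv2.imwrite("pics/w1.png",cv2.convertScaleAbs(i,alpha=1.6))
go(.5268,-.0418,.036)
for n,X in(("cap",[.5268,-.0418,.088]),("tin",[.5499,.061,.082]),("yoyo",[.5703,.0022,.041]),("red",[.5271,-.0421,.006]),("green",[.55,.0613,.006]),("tr",[.4863,.119,.007]),("tl",[.6289,.0876,.007])): print(n,w2px("wrist",np.array(X),s))
```

```text
slide [ -0.7   1.1 153.9] dr [-0.12  0.11 -0.13]
cap [329.65220432 231.52233485]
tin [322.70182653  69.21826336]
yoyo [368.70103123 146.33423308]
red [329.47751299 202.73048589]
green [323.77985664  77.42456594]
tr [225.93179828  23.43167051]
tl [412.83085371  13.06618609]
```

View pics/w1.png

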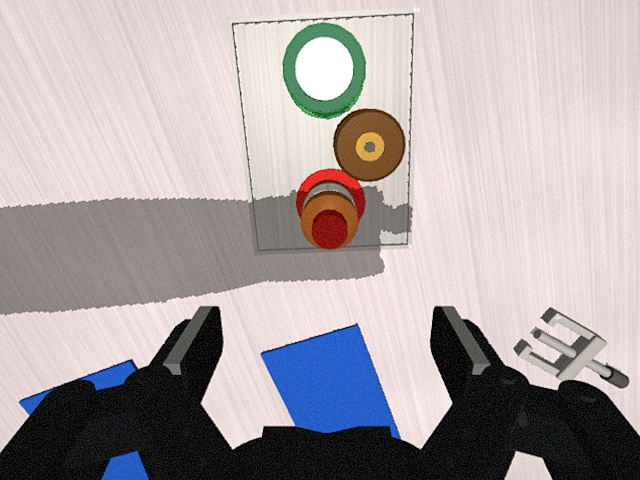

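Wrist view: the cap is at (329,230), the tin at (324,68) and the yo-yo hub at (369,147). All are within about 1 px of the predictions. Descending on the bottle.

play_rows(
  steps=[
    {"dr":[0,0,0],"slide":[-0.7,1,25],"claw":1},
    {"dr":[0,0,0],"slide":[-0.7,1,55],"claw":1},
    {"dr":[0,0,0],"slide":[-0.7,1,85],"claw":1},
    {"dr":[0,0,0],"slide":[-0.7,1,115],"claw":1},
    {"dr":[0,0,0],"slide":[-0.7,1,135],"claw":1},
    {"dr":[0,0,0],"slide":[-0.7,1,150],"claw":1},
    {"dr":[0,0,0],"slide":[-0.7,1,162],"claw":1},
    {"dr":[0,0,0],"slide":[-0.7,1,162],"claw":1},
    {"dr":[0,0,0],"slide":[-0.7,1,162],"claw":1},
  ],
)

```text
t: 2.85
tcp_pos: [0.5267, -0.0411, 0.0283]
tool_rot: [-2.493, -1.911, 0.004]
ft_force: [1.0, 0.9, 0.3]
opening: 0.0854
```

play_rows(
  steps=[
    {"dr":[0,0,0],"slide":[0,0,0],"claw":-0.2},
    {"dr":[0,0,0],"slide":[0,0,0],"claw":-0.2},
    {"dr":[0,0,0],"slide":[0,0,0],"claw":-1},
    {"dr":[0,0,0],"slide":[0,0,0],"claw":-1},
    {"dr":[0,0,0],"slide":[0,0,0],"claw":-1},
    {"dr":[0,0,0],"slide":[0,0,0],"claw":-1},
    {"dr":[0,0,0],"slide":[0,0,0],"claw":-1},
    {"dr":[0,0,0],"slide":[0,0,0],"claw":-1},
  ],
)

```text
t: 3.65
tcp_pos: [0.5277, -0.0413, 0.0295]
tool_rot: [2.493, 1.91, -0.002]
ft_force: [-1.9, -0.2, 6.1]
opening: 0.0428
```

Run:
```python
from h import *
R=Ro.from_euler('z',3.9,degrees=True)
C=np.array([.473,-.2687,0])
B=C+R.apply([0,-.045,0]);T=C+R.apply([0,.045,0]);print(B,T)
s=robot.get_state();print(s["tcp_pos"])
go(s["tcp_pos"][0],s["tcp_pos"][1],.13)
go(B[0],B[1],.13)
```

```text
[ 0.47606069 -0.31359579  0.        ] [ 0.46993931 -0.22380421  0.        ]
[ 0.52767592 -0.04131646  0.02951215]
slide [-1.000e-01  0.000e+00 -1.005e+02] dr [ 0.    0.08 -0.07]
slide [-276.5   21.  -100.1] dr [ 0.    0.08 -0.07]
```

play_rows(
  steps=[
    {"dr":[0,0,0],"slide":[0,0,-10],"claw":-1},
    {"dr":[0,0,0],"slide":[0,0,-25],"claw":-1},
    {"dr":[0,0,0],"slide":[0,0,-45],"claw":-1},
    {"dr":[0,0,0],"slide":[-10,1,-60],"claw":-1},
    {"dr":[0,0,0],"slide":[-30,2,-65],"claw":-1},
    {"dr":[0,0,0],"slide":[-55,4,-65],"claw":-1},
    {"dr":[0,0,0],"slide":[-85,6,-65],"claw":-1},
    {"dr":[0,0,0],"slide":[-115,8,-65],"claw":-1},
    {"dr":[0,0,0],"slide":[-145,11,-65],"claw":-1},
    {"dr":[0,0,0],"slide":[-175,13,-65],"claw":-1},
    {"dr":[0,0,0],"slide":[-205,15,-65],"claw":-1},
    {"dr":[0,0,0],"slide":[-230,17,-65],"claw":-1},
  ],
)

```text
t: 4.85
tcp_pos: [0.4837, -0.2693, 0.0952]
tool_rot: [2.494, 1.909, -0.002]
ft_force: [0.1, 0.1, -1.0]
opening: 0.0429
```

Run:
```python
from h import *
go(.476,-.3136,.0285)
```

```text
slide [-44.7   4.2  66.7] dr [-0.    0.1  -0.13]
```

play_rows(
  steps=[
    {"dr":[0,0,0],"slide":[-20,2,0],"claw":-1},
    {"dr":[0,0,0],"slide":[-35,4,5],"claw":-1},
    {"dr":[0,0,0],"slide":[-44.5,4,15],"claw":-1},
    {"dr":[0,0,0],"slide":[-44.5,4,30],"claw":-1},
    {"dr":[0,0,0],"slide":[-44.5,4,45],"claw":-1},
    {"dr":[0,0,0],"slide":[-44.5,4,56],"claw":-1},
    {"dr":[0,0,0],"slide":[-44.5,4,62],"claw":-1},
    {"dr":[0,0,0],"slide":[-44.5,4,66],"claw":-1},
    {"dr":[0,0,0],"slide":[-44.5,4,67.5],"claw":-1},
    {"dr":[0,0,0],"slide":[-44.5,4,67.5],"claw":-1},
  ],
)

```text
t: 5.85
tcp_pos: [0.4762, -0.3134, 0.0281]
tool_rot: [2.493, 1.909, -0.002]
ft_force: [0.5, 0.2, -1.0]
opening: 0.0431
```

play_rows(
  steps=[
    {"dr":[0,0,0],"slide":[0,0,0.8],"claw":-1},
    {"dr":[0,0,0],"slide":[0,0,1.2],"claw":-1},
    {"dr":[0,0,0],"slide":[0,0,1.2],"claw":-1},
  ],
)

```text
t: 6.15
tcp_pos: [0.4768, -0.3139, 0.0276]
tool_rot: [2.492, 1.908, -0.001]
ft_force: [-1.1, -0.4, 1.5]
opening: 0.0428
```

Contact (+1.5 N). Releasing slowly, then straight up.

play_rows(
  steps=[
    {"dr":[0,0,0],"slide":[0,0,0],"claw":0.15},
    {"dr":[0,0,0],"slide":[0,0,0],"claw":0.4},
    {"dr":[0,0,0],"slide":[0,0,0],"claw":1},
    {"dr":[0,0,0],"slide":[0,0,0],"claw":1},
    {"dr":[0,0,0],"slide":[0,0,0],"claw":1},
    {"dr":[0,0,0],"slide":[0,0,0],"claw":1},
    {"dr":[0,0,0],"slide":[0,0,-20],"claw":1},
    {"dr":[0,0,0],"slide":[0,0,-50],"claw":1},
    {"dr":[0,0,0],"slide":[0,0,-85],"claw":1},
    {"dr":[0,0,0],"slide":[0,0,-120],"claw":1},
    {"dr":[0,0,0],"slide":[20,0,-140],"claw":1},
  ],
)

```text
t: 7.25
tcp_pos: [0.4832, -0.2967, 0.171]
tool_rot: [2.49, 1.902, -0.0]
ft_force: [0.7, -0.1, -1.0]
opening: 0.0853
```

Run:
```python
from h import *
cv2.imwrite("pics/s1.png",robot.get_image("scene"))
go(.5499,.061,.17)
```

```text
slide [359.5 -29.5   2.1] dr [ 0.56  0.19 -0.08]
```

View pics/s1.png

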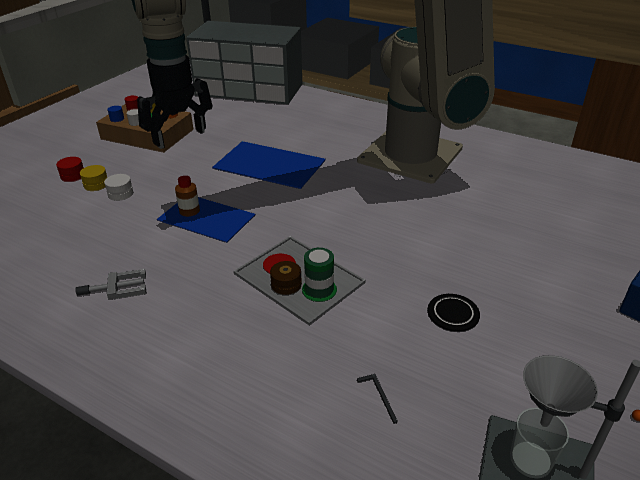

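The bottle stands on the mat at about (187,215); nothing else moved. Next, the tin.

play_rows(
  steps=[
    {"dr":[0.5,0,0],"slide":[30,-2,0],"claw":1},
    {"dr":[0.5,0,0],"slide":[65,-5,0],"claw":1},
    {"dr":[0.5,0,0],"slide":[105,-9,0],"claw":1},
    {"dr":[0.5,0,0],"slide":[145,-12,0],"claw":1},
    {"dr":[0.5,0,0],"slide":[185,-15,0],"claw":1},
    {"dr":[0.5,0,0],"slide":[225,-18,0],"claw":1},
    {"dr":[0.5,0,0],"slide":[265,-22,0],"claw":1},
    {"dr":[0.5,0,0],"slide":[305,-25,0],"claw":1},
    {"dr":[0.5,0,0],"slide":[335,-28,0],"claw":1},
    {"dr":[0.5,0,0],"slide":[359.5,-29.5,2],"claw":1},
    {"dr":[0.5,0,0],"slide":[359.5,-29.5,2],"claw":1},
    {"dr":[0.5,0,0],"slide":[359.5,-29.5,2],"claw":1},
  ],
)

```text
t: 8.5
tcp_pos: [0.5495, 0.0612, 0.1695]
tool_rot: [2.49, 1.911, -0.005]
ft_force: [-0.4, 0.1, 0.5]
opening: 0.0854
```

Run:
```python
from h import *
go(.5499,.061,.029)
```

```text
slide [  0.5   0.5 140.5] dr [ 0.01  0.24 -0.01]
```

play_rows(
  steps=[
    {"dr":[0,0.2,0],"slide":[0,0.5,25],"claw":1},
    {"dr":[0,0.2,0],"slide":[0,0.5,55],"claw":1},
    {"dr":[0,0.2,0],"slide":[0,0.5,85],"claw":1},
    {"dr":[0,0.2,0],"slide":[0,0.5,110],"claw":1},
    {"dr":[0,0.2,0],"slide":[0,0.5,128],"claw":1},
    {"dr":[0,0.2,0],"slide":[0,0.5,138],"claw":1},
    {"dr":[0,0.2,0],"slide":[0,0.5,140],"claw":1},
    {"dr":[0,0.2,0],"slide":[0,0.5,140],"claw":1},
  ],
)

```text
t: 9.3
tcp_pos: [0.5501, 0.06, 0.0298]
tool_rot: [2.493, 1.911, -0.0]
ft_force: [-0.2, 0.4, 0.6]
opening: 0.0854
```

play_rows(
  steps=[
    {"dr":[0,0,0],"slide":[0,0,0],"claw":0.4},
    {"dr":[0,0,0],"slide":[0,0,0],"claw":0.2},
    {"dr":[0,0,0],"slide":[0,0,0],"claw":-1},
    {"dr":[0,0,0],"slide":[0,0,0],"claw":-1},
    {"dr":[0,0,0],"slide":[0,0,0],"claw":-1},
    {"dr":[0,0,0],"slide":[0,0,0],"claw":-1},
    {"dr":[0,0,0],"slide":[0,0,0],"claw":-1},
  ],
)

```text
t: 10.0
tcp_pos: [0.5515, 0.06, 0.0313]
tool_rot: [2.491, 1.91, 0.003]
ft_force: [-0.0, -0.8, 5.9]
opening: 0.0509
```

Run:
```python
from h import *
go(.4699,-.2238,.095)
```

```text
slide [-295.2   -5.   -63.7] dr [ 0.19  0.01 -0.05]
```

play_rows(
  steps=[
    {"dr":[0,0,0],"slide":[0,0,-12],"claw":-1},
    {"dr":[0,0,0],"slide":[0,0,-30],"claw":-1},
    {"dr":[0,0,0],"slide":[0,0,-50],"claw":-1},
    {"dr":[0,0,0],"slide":[-8,0,-62],"claw":-1},
    {"dr":[0,0,0],"slide":[-28,-0.5,-65],"claw":-1},
    {"dr":[0,0,0],"slide":[-55,-1,-65],"claw":-1},
    {"dr":[0,0,0],"slide":[-85,-1.5,-65],"claw":-1},
    {"dr":[0,0,0],"slide":[-115,-2,-65],"claw":-1},
    {"dr":[0,0,0],"slide":[-145,-2.5,-65],"claw":-1},
    {"dr":[0,0,0],"slide":[-175,-3,-65],"claw":-1},
    {"dr":[0,0,0],"slide":[-205,-3.5,-65],"claw":-1},
    {"dr":[0,0,0],"slide":[-235,-4,-65],"claw":-1},
  ],
)

```text
t: 11.2
tcp_pos: [0.4853, -0.1672, 0.0964]
tool_rot: [2.492, 1.91, 0.002]
ft_force: [-0.8, -1.0, -2.0]
opening: 0.0511
```

Run:
```python
from h import *
go(.4699,-.2238,.0295)
```

```text
slide [-58.7  -0.3  66.9] dr [ 0.15  0.02 -0.06]
```

play_rows(
  steps=[
    {"dr":[0,0,0],"slide":[-22,0,0],"claw":-1},
    {"dr":[0,0,0],"slide":[-42,0,2],"claw":-1},
    {"dr":[0,0,0],"slide":[-54,0,10],"claw":-1},
    {"dr":[0,0,0],"slide":[-58.5,0,25],"claw":-1},
    {"dr":[0,0,0],"slide":[-58.5,0,40],"claw":-1},
    {"dr":[0,0,0],"slide":[-58.5,0,52],"claw":-1},
    {"dr":[0,0,0],"slide":[-58.5,0,60],"claw":-1},
    {"dr":[0,0,0],"slide":[-58.5,0,64],"claw":-1},
    {"dr":[0,0,0],"slide":[-58.5,0,66],"claw":-1},
    {"dr":[0,0,0],"slide":[-58.5,0,67],"claw":-1},
    {"dr":[0,0,0],"slide":[-58.5,0,67],"claw":-1},
  ],
)

```text
t: 12.3
tcp_pos: [0.4707, -0.2239, 0.0298]
tool_rot: [2.491, 1.91, 0.003]
ft_force: [0.0, -0.3, -1.1]
opening: 0.0508
```

play_rows(
  steps=[
    {"dr":[0,0,0],"slide":[0,0,0.6],"claw":-1},
    {"dr":[0,0,0],"slide":[0,0,1.2],"claw":-1},
    {"dr":[0,0,0],"slide":[0,0,1.2],"claw":-1},
  ],
)

```text
t: 12.6
tcp_pos: [0.4713, -0.2241, 0.0293]
tool_rot: [2.49, 1.909, 0.003]
ft_force: [-0.4, 1.0, 3.3]
opening: 0.0507
```

play_rows(
  steps=[
    {"dr":[0,0,0],"slide":[0,0,0],"claw":0.35},
    {"dr":[0,0,0],"slide":[0,0,0],"claw":0.6},
    {"dr":[0,0,0],"slide":[0,0,0],"claw":1},
    {"dr":[0,0,0],"slide":[0,0,0],"claw":1},
    {"dr":[0,0,0],"slide":[0,0,0],"claw":1},
    {"dr":[0,0,0],"slide":[0,0,0],"claw":1},
    {"dr":[0,0,0],"slide":[0,0,-20],"claw":1},
    {"dr":[0,0,0],"slide":[0,0,-50],"claw":1},
    {"dr":[0,0,0],"slide":[0,0,-85],"claw":1},
    {"dr":[0,0,0],"slide":[0,0,-120],"claw":1},
    {"dr":[0,0,0],"slide":[20,0,-140],"claw":1},
  ],
)

```text
t: 13.7
tcp_pos: [0.4773, -0.2067, 0.1726]
tool_rot: [2.488, 1.903, 0.005]
ft_force: [1.1, -0.2, -0.1]
opening: 0.0856
```

Run:
```python
from h import *
cv2.imwrite("pics/s2.png",robot.get_image("scene"))
go(.5703,.0022,.17)
```

```text
slide [222.8  34.6   5.4] dr [ 0.74  0.04 -0.03]
```

View pics/s2.png

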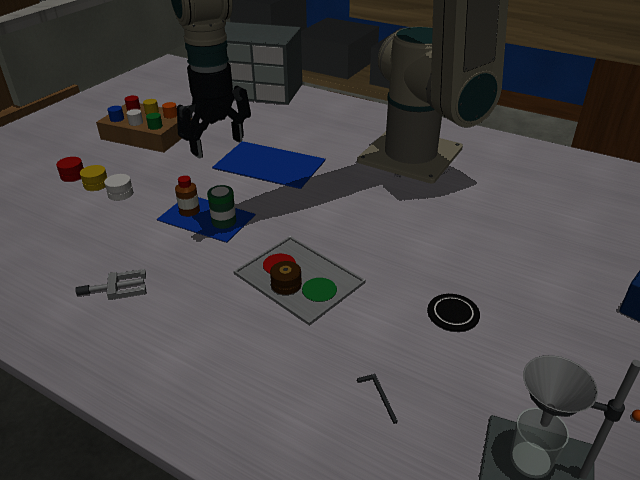

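Both stand on the mat (bottle base at (187,215), tin base at (222,230)), and the yo-yo is undisturbed. I'll go over the yo-yo and look with the wrist camera.

play_rows(
  steps=[
    {"dr":[0.7,0,0],"slide":[30,5,0],"claw":1},
    {"dr":[0.7,0,0],"slide":[65,10,0],"claw":1},
    {"dr":[0.7,0,0],"slide":[105,16,2],"claw":1},
    {"dr":[0.7,0,0],"slide":[145,22,3],"claw":1},
    {"dr":[0.7,0,0],"slide":[180,28,4],"claw":1},
    {"dr":[0.7,0,0],"slide":[207,32,5],"claw":1},
    {"dr":[0.7,0,0],"slide":[223,34.5,5],"claw":1},
    {"dr":[0.7,0,0],"slide":[223,34.5,5],"claw":1},
    {"dr":[0.7,0,0],"slide":[223,34.5,5],"claw":1},
  ],
)

```text
t: 14.65
tcp_pos: [0.5698, 0.0021, 0.17]
tool_rot: [2.492, 1.912, -0.002]
ft_force: [-0.4, -0.7, 0.7]
opening: 0.0854
```

Run:
```python
from h import *
s=robot.get_state();i=robot.get_image("wrist");cv2.imwrite("pics/w2.png",cv2.convertScaleAbs(i,alpha=1.6))
go(.5703,.0022,.005)
for n,X in(("yoyo",[.5703,.0022,.041]),("red",[.5271,-.0421,.006]),("green",[.55,.0613,.006])): print(n,w2px("wrist",np.array(X),s))
```

```text
slide [  0.9   0.4 165.1] dr [-0.    0.08 -0.06]
yoyo [328.98789677 219.14928125]
red [295.3667692  264.65034531]
green [286.12445992 145.93793066]
```

View pics/w2.png

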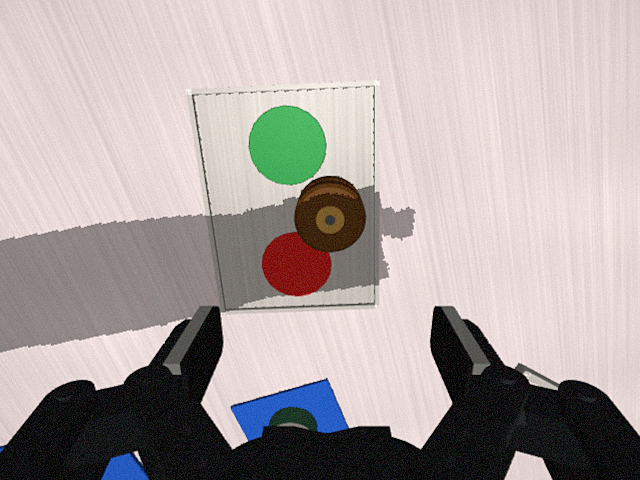

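play_rows(
  steps=[
    {"dr":[0,0,0],"slide":[0.5,0.4,25],"claw":1},
    {"dr":[0,0,0],"slide":[0.5,0.4,55],"claw":1},
    {"dr":[0,0,0],"slide":[0.5,0.4,90],"claw":1},
    {"dr":[0,0,0],"slide":[0.5,0.4,120],"claw":1},
    {"dr":[0,0,0],"slide":[0.5,0.4,142],"claw":1},
    {"dr":[0,0,0],"slide":[0.5,0.4,156],"claw":1},
    {"dr":[0,0,0],"slide":[0.5,0.4,164],"claw":1},
    {"dr":[0,0,0],"slide":[0.5,0.4,164],"claw":1},
    {"dr":[0,0,0],"slide":[0.5,0.4,164],"claw":1},
  ],
)

```text
t: 15.6
tcp_pos: [0.5711, 0.0014, 0.0071]
tool_rot: [2.492, 1.909, 0.0]
ft_force: [0.4, 0.2, -0.5]
opening: 0.085
```

play_rows(
  steps=[
    {"dr":[0,0,0],"slide":[0,0,0],"claw":0.5},
    {"dr":[0,0,0],"slide":[0,0,0],"claw":0.3},
    {"dr":[0,0,0],"slide":[0,0,0],"claw":-1},
    {"dr":[0,0,0],"slide":[0,0,0],"claw":-1},
    {"dr":[0,0,0],"slide":[0,0,0],"claw":-1},
    {"dr":[0,0,0],"slide":[0,0,0],"claw":-1},
    {"dr":[0,0,0],"slide":[0,0,0],"claw":-1},
  ],
)

```text
t: 16.3
tcp_pos: [0.5727, 0.0013, 0.0088]
tool_rot: [2.49, 1.908, 0.004]
ft_force: [-0.3, -0.3, 5.4]
opening: 0.0542
```

Run:
```python
from h import *
go(.4815,.2928,.08)
```

```text
slide [ 257.7 -163.5  -72.2] dr [ 0.28  0.04 -0.08]
```

play_rows(
  steps=[
    {"dr":[0,0,0],"slide":[0,0,-10],"claw":-1},
    {"dr":[0,0,0],"slide":[0,0,-25],"claw":-1},
    {"dr":[0,0,0],"slide":[5,-3,-45],"claw":-1},
    {"dr":[0,0,0],"slide":[20,-13,-60],"claw":-1},
    {"dr":[0,0,0],"slide":[42,-27,-65],"claw":-1},
    {"dr":[0,0,0],"slide":[67,-43,-65],"claw":-1},
    {"dr":[0,0,0],"slide":[92,-59,-65],"claw":-1},
    {"dr":[0,0,0],"slide":[118,-75,-65],"claw":-1},
    {"dr":[0,0,0],"slide":[144,-91,-65],"claw":-1},
    {"dr":[0,0,0],"slide":[170,-108,-65],"claw":-1},
    {"dr":[0,0,0],"slide":[196,-124,-65],"claw":-1},
    {"dr":[0,0,0],"slide":[218,-138,-65],"claw":-1},
  ],
)

```text
t: 17.5
tcp_pos: [0.4942, 0.25, 0.0734]
tool_rot: [2.489, 1.91, 0.004]
ft_force: [-0.7, 0.0, -1.6]
opening: 0.0544
```

Run:
```python
from h import *
go(.4815,.2928,.0125)
```

```text
slide [ 38.1 -23.6  60.7] dr [0.24 0.02 0.01]
```

play_rows(
  steps=[
    {"dr":[0,0,0],"slide":[18,-11,0],"claw":-1},
    {"dr":[0,0,0],"slide":[31,-19,0],"claw":-1},
    {"dr":[0,0,0],"slide":[38,-23.5,5],"claw":-1},
    {"dr":[0,0,0],"slide":[38,-23.5,10],"claw":-1},
    {"dr":[0,0,0],"slide":[38,-23.5,10],"claw":-1},
  ],
)

```text
t: 18.0
tcp_pos: [0.4805, 0.2919, 0.0621]
tool_rot: [2.49, 1.91, -0.0]
ft_force: [0.7, -0.7, -1.7]
opening: 0.0539
```

Run:
```python
from h import *
s=robot.get_state();i=robot.get_image("wrist");cv2.imwrite("pics/w3.png",cv2.convertScaleAbs(i,alpha=1.6))
go(.4815,.2928,.0125)
print(s["tcp_pos"],w2px("wrist",np.array([.4815,.2928,.006]),s))
```

```text
slide [ 1.3  0.2 49.9] dr [ 0.17  0.12 -0.05]
[0.48046144 0.29189823 0.06207492] [330.14192775 253.98453324]
```

View pics/w3.png

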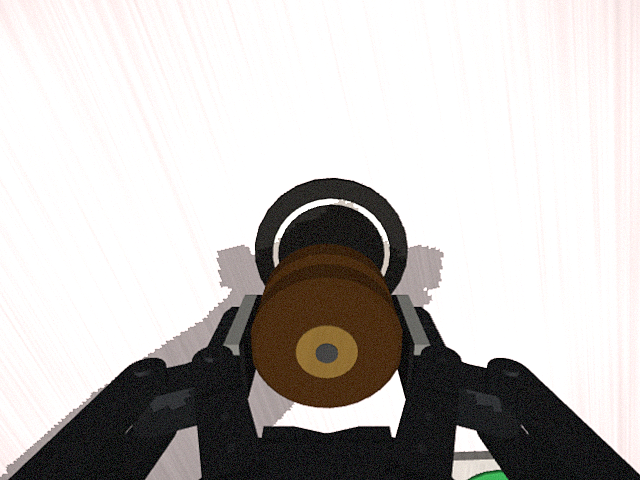

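Pad outline from x=255 to 407, top at 178, so the centre is about (331,253) against a prediction of (330,254). The yo-yo hub is at (327,352), held level. Lowering.

play_rows(
  steps=[
    {"dr":[0,0,0],"slide":[1,0,15],"claw":-1},
    {"dr":[0,0,0],"slide":[1,0,28],"claw":-1},
    {"dr":[0,0,0],"slide":[1,0,38],"claw":-1},
    {"dr":[0,0,0],"slide":[1,0,44],"claw":-1},
    {"dr":[0,0,0],"slide":[1,0,47],"claw":-1},
    {"dr":[0,0,0],"slide":[1,0,49],"claw":-1},
    {"dr":[0,0,0],"slide":[1,0,50],"claw":-1},
    {"dr":[0,0,0],"slide":[1,0,50],"claw":-1},
  ],
)

```text
t: 18.85
tcp_pos: [0.4815, 0.2927, 0.0127]
tool_rot: [2.49, 1.909, 0.001]
ft_force: [0.4, 0.2, -1.0]
opening: 0.054
```

play_rows(
  steps=[
    {"dr":[0,0,0],"slide":[0,0,0.6],"claw":-1},
    {"dr":[0,0,0],"slide":[0,0,1.2],"claw":-1},
    {"dr":[0,0,0],"slide":[0,0,1.2],"claw":-1},
  ],
)

```text
t: 19.15
tcp_pos: [0.4818, 0.293, 0.0118]
tool_rot: [2.49, 1.909, 0.003]
ft_force: [-0.2, 0.1, -0.1]
opening: 0.0541
```

play_rows(
  steps=[
    {"dr":[0,0,0],"slide":[0,0,0.6],"claw":-1},
    {"dr":[0,0,0],"slide":[0,0,0.6],"claw":-1},
  ],
)

```text
t: 19.35
tcp_pos: [0.4819, 0.293, 0.0118]
tool_rot: [2.49, 1.909, 0.003]
ft_force: [-1.9, -1.1, 4.6]
opening: 0.0542
```

Contact. Release, then back up.

play_rows(
  steps=[
    {"dr":[0,0,0],"slide":[0,0,0],"claw":0.4},
    {"dr":[0,0,0],"slide":[0,0,0],"claw":0.6},
    {"dr":[0,0,0],"slide":[0,0,0],"claw":1},
    {"dr":[0,0,0],"slide":[0,0,0],"claw":1},
    {"dr":[0,0,0],"slide":[0,0,0],"claw":1},
    {"dr":[0,0,0],"slide":[0,0,0],"claw":1},
    {"dr":[0,0,0],"slide":[0,0,-20],"claw":1},
    {"dr":[0,0,0],"slide":[0,0,-50],"claw":1},
    {"dr":[0,0,0],"slide":[0,0,-85],"claw":1},
    {"dr":[0,0,0],"slide":[0,0,-120],"claw":1},
    {"dr":[0,0,0],"slide":[0,0,-150],"claw":1},
    {"dr":[0,0,0],"slide":[0,0,-160],"claw":1},
  ],
)

```text
t: 20.55
tcp_pos: [0.4835, 0.2944, 0.1757]
tool_rot: [2.489, 1.908, 0.013]
ft_force: [1.2, -0.6, 0.3]
opening: 0.0856
```

Run:
```python
from h import *
s=robot.get_state();i=robot.get_image("wrist");cv2.imwrite("pics/w4.png",cv2.convertScaleAbs(i,alpha=1.6))
print(w2px("wrist",np.array([.4815,.2928,.044]),s))
go(.4768,-.3139,.17)
```

```text
[324.87179904 221.75450202]
slide [-589.2  151.2    5.2] dr [ 0.53 -0.19 -0.03]
```

View pics/w4.png

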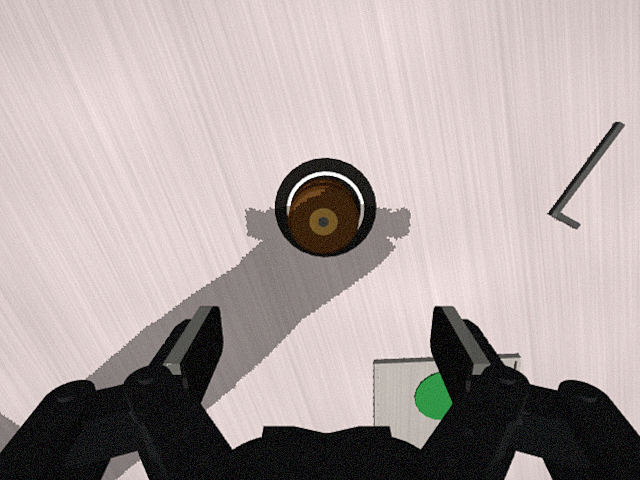

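The yo-yo hub is at (323,222) against an expected (325,222), so it lies flat within about 1 mm of the pad centre. Back to the bottle.

play_rows(
  steps=[
    {"dr":[0,0,0],"slide":[-25,6,0],"claw":1},
    {"dr":[0,0,0],"slide":[-60,15,0],"claw":1},
    {"dr":[0,0,0],"slide":[-100,26,0],"claw":1},
    {"dr":[0,0,0],"slide":[-145,37,0],"claw":1},
    {"dr":[0,0,0],"slide":[-190,49,0],"claw":1},
    {"dr":[0,0,0],"slide":[-235,60,0],"claw":1},
    {"dr":[0,0,0],"slide":[-280,72,0],"claw":1},
    {"dr":[0,0,0],"slide":[-325,83,0],"claw":1},
    {"dr":[0,0,0],"slide":[-370,95,0],"claw":1},
    {"dr":[0,0,0],"slide":[-410,105,0],"claw":1},
    {"dr":[0,0,0],"slide":[-440,113,0],"claw":1},
    {"dr":[0,0,0],"slide":[-460,118,0],"claw":1},
  ],
)

```text
t: 21.8
tcp_pos: [0.477, -0.1824, 0.1734]
tool_rot: [2.493, 1.907, 0.011]
ft_force: [-0.9, 0.6, 0.6]
opening: 0.0855
```

Run:
```python
from h import *
s=robot.get_state();i=robot.get_image("wrist");cv2.imwrite("pics/w5.png",cv2.convertScaleAbs(i,alpha=1.6))
go(.4768,-.3139,.17)
```

```text
slide [-124.9   33.3    3.7] dr [ 0.46 -0.07 -0.25]
```

play_rows(
  steps=[
    {"dr":[0.4,0,0],"slide":[-25,7,0],"claw":1},
    {"dr":[0.4,0,0],"slide":[-60,16,0],"claw":1},
    {"dr":[0.4,0,0],"slide":[-95,25,2],"claw":1},
    {"dr":[0.4,0,0],"slide":[-116,31,3],"claw":1},
    {"dr":[0.4,0,-0.2],"slide":[-125,33.3,3.7],"claw":1},
    {"dr":[0.4,0,-0.2],"slide":[-125,33.3,3.7],"claw":1},
    {"dr":[0.4,0,-0.2],"slide":[-125,33.3,3.7],"claw":1},
  ],
)

```text
t: 22.55
tcp_pos: [0.4763, -0.3125, 0.1691]
tool_rot: [-2.491, -1.911, -0.002]
ft_force: [0.6, 0.8, -0.0]
opening: 0.0856
```

Run:
```python
from h import *
s=robot.get_state();i=robot.get_image("wrist");cv2.imwrite("pics/w6.png",cv2.convertScaleAbs(i,alpha=1.6))
go(.4768,-.3139,.027)
print(w2px("wrist",np.array([.4768,-.3139,.086]),s),w2px("wrist",np.array([.4713,-.2241,.08]),s))
```

```text
slide [ -1.8   0.8 142.4] dr [-0.03 -0.13  0.01]
[330.2568467  242.25440227] [282.84160046 104.79512581]
```

View pics/w6.png

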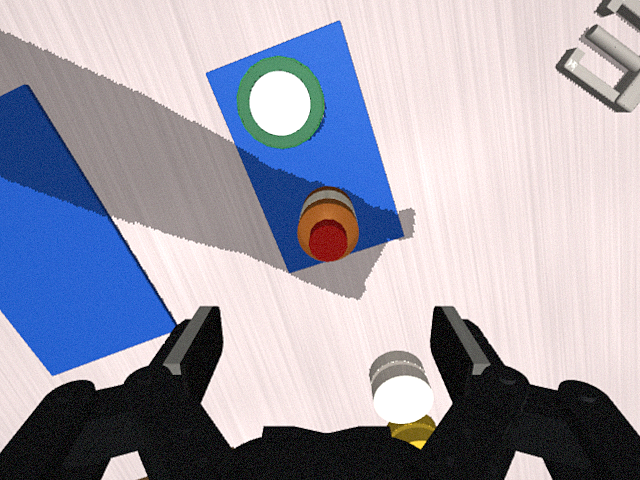

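Cap at (328,240), as predicted. Descending on the bottle; the white pot is well clear.

play_rows(
  steps=[
    {"dr":[0,0,0],"slide":[-1,0.5,25],"claw":1},
    {"dr":[0,0,0],"slide":[-1.5,0.5,55],"claw":1},
    {"dr":[0,0,0],"slide":[-1.5,0.5,85],"claw":1},
    {"dr":[0,0,0],"slide":[-1.5,0.5,110],"claw":1},
    {"dr":[0,0,0],"slide":[-1.5,0.5,130],"claw":1},
    {"dr":[0,0,0],"slide":[-1.5,0.5,140],"claw":1},
    {"dr":[0,0,0],"slide":[-1.5,0.5,142],"claw":1},
    {"dr":[0,0,0],"slide":[-1.5,0.5,142],"claw":1},
  ],
)

```text
t: 23.4
tcp_pos: [0.4769, -0.3133, 0.0279]
tool_rot: [-2.49, -1.913, -0.003]
ft_force: [0.2, -0.0, 0.2]
opening: 0.085
```

play_rows(
  steps=[
    {"dr":[0,0,0],"slide":[0,0,0],"claw":0.4},
    {"dr":[0,0,0],"slide":[0,0,0],"claw":0.1},
    {"dr":[0,0,0],"slide":[0,0,0],"claw":-1},
    {"dr":[0,0,0],"slide":[0,0,0],"claw":-1},
    {"dr":[0,0,0],"slide":[0,0,0],"claw":-1},
    {"dr":[0,0,0],"slide":[0,0,0],"claw":-1},
    {"dr":[0,0,0],"slide":[0,0,0],"claw":-1},
  ],
)

```text
t: 24.1
tcp_pos: [0.4779, -0.3141, 0.0292]
tool_rot: [2.491, 1.913, 0.004]
ft_force: [-0.3, 0.8, 5.8]
opening: 0.0425
```

Run:
```python
from h import *
go(.5271,-.0421,.13)
```

```text
slide [ 275.6  -22.4 -100.5] dr [ 0.13 -0.07  0.05]
```

play_rows(
  steps=[
    {"dr":[0,0,0],"slide":[0,0,-12],"claw":-1},
    {"dr":[0,0,0],"slide":[0,0,-32],"claw":-1},
    {"dr":[0,0,0],"slide":[0,0,-57],"claw":-1},
    {"dr":[0,0,0],"slide":[0,0,-82],"claw":-1},
    {"dr":[0,0,0],"slide":[0,0,-100],"claw":-1},
    {"dr":[0,0,0],"slide":[8,-1,-108],"claw":-1},
    {"dr":[0,0,0],"slide":[28,-2,-108],"claw":-1},
    {"dr":[0,0,0],"slide":[55,-4,-108],"claw":-1},
    {"dr":[0,0,0],"slide":[85,-7,-108],"claw":-1},
    {"dr":[0,0,0],"slide":[115,-9,-108],"claw":-1},
    {"dr":[0,0,0],"slide":[145,-12,-108],"claw":-1},
    {"dr":[0,0,0],"slide":[175,-14,-108],"claw":-1},
  ],
)

```text
t: 25.3
tcp_pos: [0.5082, -0.1394, 0.1367]
tool_rot: [-2.491, -1.913, -0.002]
ft_force: [1.2, 1.5, -1.3]
opening: 0.0424
```

Run:
```python
from h import *
go(.5271,-.0421,.07)
```

```text
slide [98.7 -6.8 66.8] dr [ 0.01 -0.1   0.05]
```

play_rows(
  steps=[
    {"dr":[0,0,0],"slide":[25,-2,0],"claw":-1},
    {"dr":[0,0,0],"slide":[52,-4,5],"claw":-1},
    {"dr":[0,0,0],"slide":[77,-6,15],"claw":-1},
    {"dr":[0,0,0],"slide":[93,-7,30],"claw":-1},
    {"dr":[0,0,0],"slide":[98.5,-7,47],"claw":-1},
    {"dr":[0,0,0],"slide":[98.5,-7,60],"claw":-1},
    {"dr":[0,0,0],"slide":[98.5,-7,67],"claw":-1},
    {"dr":[0,0,0],"slide":[98.5,-7,67],"claw":-1},
    {"dr":[0,0,0],"slide":[98.5,-7,67],"claw":-1},
  ],
)

```text
t: 26.2
tcp_pos: [0.527, -0.0428, 0.07]
tool_rot: [-2.492, -1.912, -0.002]
ft_force: [0.5, -0.1, -1.4]
opening: 0.0427
```

Run:
```python
from h import *
s=robot.get_state();i=robot.get_image("wrist");cv2.imwrite("pics/w7.png",cv2.convertScaleAbs(i,alpha=1.6))
print(w2px("wrist",np.array([.5271,-.0421,.006]),s),w2px("wrist",np.array([.5271,-.0421,.127]),s))
go(.5271,-.0421,.032)
```

```text
[328.82559308 250.03144284] [331.72065486 400.79931265]
slide [ 0.6 -0.6 38.4] dr [ 0.07 -0.1  -0.  ]
```

View pics/w7.png

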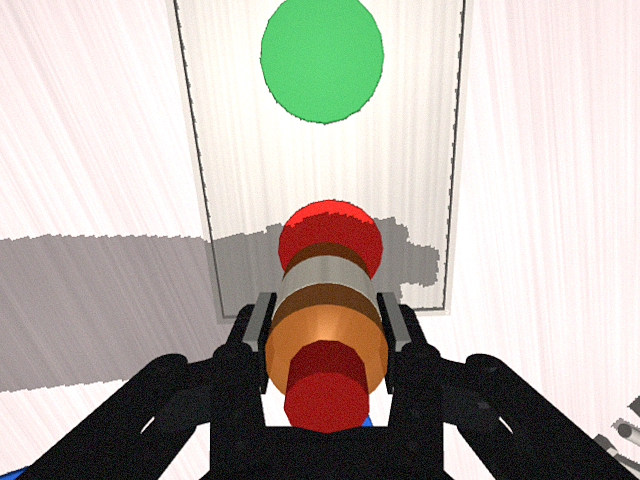

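The red coaster spans x=278–383, so its centre is about 330 against a predicted 329, and the cap is at (327,402). Aligned. Lowering.

play_rows(
  steps=[
    {"dr":[0,0,0],"slide":[0.5,0,10],"claw":-1},
    {"dr":[0,0,0],"slide":[0.5,0,20],"claw":-1},
    {"dr":[0,0,0],"slide":[0.5,0,29],"claw":-1},
    {"dr":[0,0,0],"slide":[0.5,0,34],"claw":-1},
    {"dr":[0,0,0],"slide":[0.5,0,36.5],"claw":-1},
    {"dr":[0,0,0],"slide":[0.5,0,38],"claw":-1},
    {"dr":[0,0,0],"slide":[0.5,0,38],"claw":-1},
  ],
)

```text
t: 26.95
tcp_pos: [0.5277, -0.0423, 0.0324]
tool_rot: [-2.492, -1.912, -0.003]
ft_force: [-0.1, 0.4, -1.3]
opening: 0.0425
```

play_rows(
  steps=[
    {"dr":[0,0,0],"slide":[0,0,0.7],"claw":-1},
    {"dr":[0,0,0],"slide":[0,0,1.2],"claw":-1},
    {"dr":[0,0,0],"slide":[0,0,1.2],"claw":-1},
  ],
)

```text
t: 27.25
tcp_pos: [0.5278, -0.0424, 0.0313]
tool_rot: [2.492, 1.912, 0.004]
ft_force: [-0.2, -0.5, -1.9]
opening: 0.0425
```

play_rows(
  steps=[
    {"dr":[0,0,0],"slide":[0,0,0.7],"claw":-1},
    {"dr":[0,0,0],"slide":[0,0,0.7],"claw":-1},
  ],
)

```text
t: 27.45
tcp_pos: [0.5279, -0.0424, 0.0312]
tool_rot: [2.492, 1.912, 0.004]
ft_force: [-1.9, 0.7, 4.2]
opening: 0.0428
```

play_rows(
  steps=[
    {"dr":[0,0,0],"slide":[0,0,0],"claw":0.15},
    {"dr":[0,0,0],"slide":[0,0,0],"claw":0.4},
    {"dr":[0,0,0],"slide":[0,0,0],"claw":1},
    {"dr":[0,0,0],"slide":[0,0,0],"claw":1},
    {"dr":[0,0,0],"slide":[0,0,0],"claw":1},
    {"dr":[0,0,0],"slide":[0,0,0],"claw":1},
    {"dr":[0,0,0],"slide":[0,0,-20],"claw":1},
    {"dr":[0,0,0],"slide":[0,0,-50],"claw":1},
    {"dr":[0,0,0],"slide":[0,0,-85],"claw":1},
    {"dr":[0,0,0],"slide":[0,0,-120],"claw":1},
    {"dr":[0,0,0],"slide":[0,0,-140],"claw":1},
  ],
)

```text
t: 28.55
tcp_pos: [0.5291, -0.0428, 0.1743]
tool_rot: [2.489, 1.911, 0.008]
ft_force: [1.0, 0.4, -0.5]
opening: 0.0854
```

Run:
```python
from h import *
go(.4713,-.2241,.17)
```

```text
slide [-190.1   -9.     3.9] dr [ 0.35 -0.12  0.01]
```

play_rows(
  steps=[
    {"dr":[0.3,0,0],"slide":[-25,-1,0],"claw":1},
    {"dr":[0.3,0,0],"slide":[-60,-3,0],"claw":1},
    {"dr":[0.3,0,0],"slide":[-100,-5,0],"claw":1},
    {"dr":[0.3,0,0],"slide":[-140,-7,2],"claw":1},
    {"dr":[0.3,0,0],"slide":[-172,-8,3],"claw":1},
    {"dr":[0.3,0,0],"slide":[-190,-9,4],"claw":1},
    {"dr":[0.3,0,0],"slide":[-190,-9,4],"claw":1},
    {"dr":[0.3,0,0],"slide":[-190,-9,4],"claw":1},
  ],
)

```text
t: 29.35
tcp_pos: [0.4711, -0.2239, 0.1698]
tool_rot: [-2.492, -1.911, -0.004]
ft_force: [-0.1, -0.4, 0.1]
opening: 0.0857
```

Run:
```python
from h import *
s=robot.get_state();i=robot.get_image("wrist");cv2.imwrite("pics/w8.png",cv2.convertScaleAbs(i,alpha=1.6))
print(w2px("wrist",np.array([.4713,-.2241,.08]),s))
go(.4713,-.2241,.0285)
```

```text
[329.04132384 237.27083786]
slide [-1.000e+00  1.000e-01  1.413e+02] dr [ 0.03 -0.15  0.02]
```

View pics/w8.png

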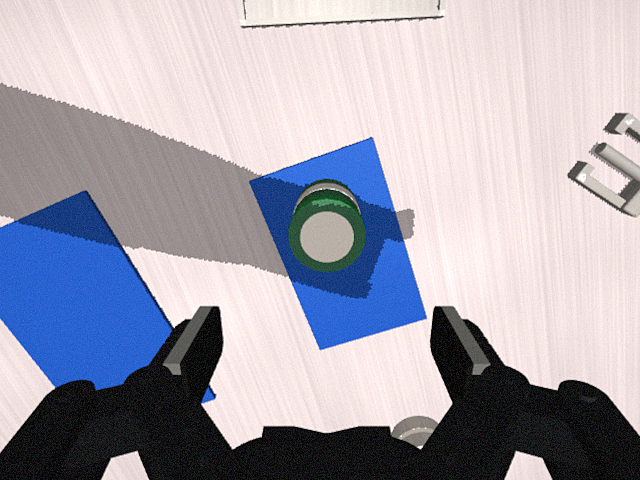

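The tin lid is centred at (327,236) against a predicted (329,237). Descending and gripping.

play_rows(
  steps=[
    {"dr":[0,0,0],"slide":[-0.5,0,25],"claw":1},
    {"dr":[0,0,0],"slide":[-0.5,0,55],"claw":1},
    {"dr":[0,0,0],"slide":[-0.5,0,85],"claw":1},
    {"dr":[0,0,0],"slide":[-0.5,0,110],"claw":1},
    {"dr":[0,0,0],"slide":[-0.5,0,130],"claw":1},
    {"dr":[0,0,0],"slide":[-0.5,0,139],"claw":1},
    {"dr":[0,0,0],"slide":[-0.5,0,141],"claw":1},
    {"dr":[0,0,0],"slide":[-0.5,0,141],"claw":1},
  ],
)

```text
t: 30.2
tcp_pos: [0.4719, -0.2233, 0.0292]
tool_rot: [-2.491, -1.914, -0.004]
ft_force: [-0.2, -0.4, 0.2]
opening: 0.0854
```

play_rows(
  steps=[
    {"dr":[0,0,0],"slide":[0,0,0],"claw":0.4},
    {"dr":[0,0,0],"slide":[0,0,0],"claw":0.2},
    {"dr":[0,0,0],"slide":[0,0,0],"claw":-1},
    {"dr":[0,0,0],"slide":[0,0,0],"claw":-1},
    {"dr":[0,0,0],"slide":[0,0,0],"claw":-1},
    {"dr":[0,0,0],"slide":[0,0,0],"claw":-1},
    {"dr":[0,0,0],"slide":[0,0,0],"claw":-1},
  ],
)

```text
t: 30.9
tcp_pos: [0.473, -0.224, 0.0307]
tool_rot: [2.49, 1.913, 0.006]
ft_force: [-0.1, 0.5, 6.0]
opening: 0.0507
```

Run:
```python
from h import *
go(.55,.0613,.14)
```

```text
slide [ 295.8    1.3 -108.8] dr [ 0.2  -0.11  0.06]
```

play_rows(
  steps=[
    {"dr":[0,0,0],"slide":[0,0,-12],"claw":-1},
    {"dr":[0,0,0],"slide":[0,0,-32],"claw":-1},
    {"dr":[0,0,0],"slide":[0,0,-57],"claw":-1},
    {"dr":[0,0,0],"slide":[0,0,-82],"claw":-1},
    {"dr":[0,0,0],"slide":[0,0,-105],"claw":-1},
    {"dr":[0,0,0],"slide":[8,0,-118],"claw":-1},
    {"dr":[0,0,0],"slide":[28,0,-120],"claw":-1},
    {"dr":[0,0,0],"slide":[55,0,-120],"claw":-1},
    {"dr":[0,0,0],"slide":[85,0,-120],"claw":-1},
    {"dr":[0,0,0],"slide":[115,0,-120],"claw":-1},
    {"dr":[0,0,0],"slide":[145,1,-120],"claw":-1},
    {"dr":[0,0,0],"slide":[175,1,-120],"claw":-1},
  ],
)

```text
t: 32.1
tcp_pos: [0.5182, -0.0535, 0.1508]
tool_rot: [2.491, 1.914, 0.005]
ft_force: [0.0, -0.1, -1.5]
opening: 0.0506
```

Run:
```python
from h import *
go(.55,.0613,.15)
```

```text
slide [119.1   1.2   1.1] dr [ 0.15 -0.13  0.07]
```

play_rows(
  steps=[
    {"dr":[0,0,0],"slide":[25,0,0],"claw":-1},
    {"dr":[0,0,0],"slide":[52,0.5,0],"claw":-1},
    {"dr":[0,0,0],"slide":[80,1,0],"claw":-1},
    {"dr":[0,0,0],"slide":[103,1,0],"claw":-1},
    {"dr":[0,0,0],"slide":[115,1,10],"claw":-1},
    {"dr":[0,0,0],"slide":[119,1,30],"claw":-1},
    {"dr":[0,0,0],"slide":[119,1,52],"claw":-1},
    {"dr":[0,0,0],"slide":[119,1,70],"claw":-1},
    {"dr":[0,0,0],"slide":[119,1,80],"claw":-1},
    {"dr":[0,0,0],"slide":[119,1,80],"claw":-1},
    {"dr":[0,0,0],"slide":[119,1,80],"claw":-1},
  ],
)

```text
t: 33.2
tcp_pos: [0.5501, 0.0612, 0.0711]
tool_rot: [2.491, 1.913, 0.005]
ft_force: [1.0, -0.6, -1.7]
opening: 0.0508
```

Run:
```python
from h import *
s=robot.get_state();i=robot.get_image("wrist");cv2.imwrite("pics/w9.png",cv2.convertScaleAbs(i,alpha=1.6))
print(w2px("wrist",np.array([.55,.0613,.006]),s))
go(.55,.0613,.034)
```

```text
[328.58409346 250.39397038]
slide [-0.2 -0.8 37.7] dr [ 0.21 -0.14  0.05]
```

View pics/w9.png

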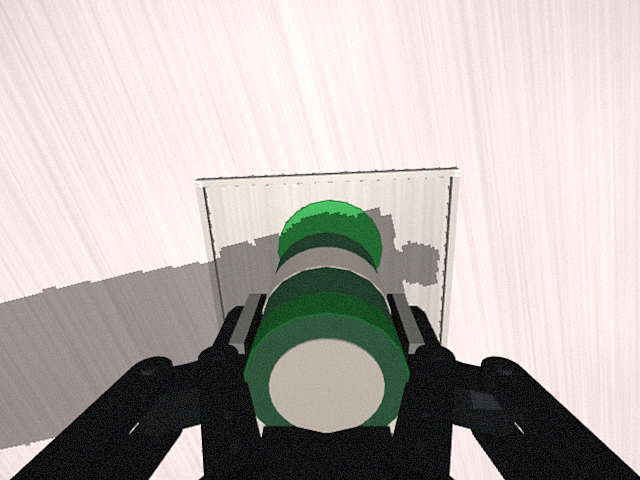

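The green coaster spans x=278–382 (centre 330), and the tin is centred at 327. Lowering.

play_rows(
  steps=[
    {"dr":[0,0,0],"slide":[0,0,10],"claw":-1},
    {"dr":[0,0,0],"slide":[0,0,20],"claw":-1},
    {"dr":[0,0,0],"slide":[0,0,29],"claw":-1},
    {"dr":[0,0,0],"slide":[0,0,34],"claw":-1},
    {"dr":[0,0,0],"slide":[0,0,36],"claw":-1},
    {"dr":[0,0,0],"slide":[0,0,37.5],"claw":-1},
    {"dr":[0,0,0],"slide":[0,0,38.5],"claw":-1},
    {"dr":[0,0,0],"slide":[0,0,38.5],"claw":-1},
    {"dr":[0,0,0],"slide":[0,0,38.5],"claw":-1},
  ],
)

```text
t: 34.15
tcp_pos: [0.5511, 0.0613, 0.0335]
tool_rot: [2.49, 1.913, 0.007]
ft_force: [-0.7, 0.4, -1.5]
opening: 0.0506
```

play_rows(
  steps=[
    {"dr":[0,0,0],"slide":[0,0,0.7],"claw":-1},
    {"dr":[0,0,0],"slide":[0,0,0.7],"claw":-1},
  ],
)

```text
t: 34.35
tcp_pos: [0.5513, 0.0612, 0.033]
tool_rot: [2.49, 1.912, 0.008]
ft_force: [-0.3, -0.4, -1.4]
opening: 0.0505
```

play_rows(
  steps=[
    {"dr":[0,0,0],"slide":[0,0,0.7],"claw":-1},
    {"dr":[0,0,0],"slide":[0,0,1],"claw":-1},
    {"dr":[0,0,0],"slide":[0,0,1],"claw":-1},
  ],
)

```text
t: 34.65
tcp_pos: [0.5515, 0.0613, 0.0327]
tool_rot: [2.49, 1.912, 0.008]
ft_force: [-1.5, 0.8, 5.7]
opening: 0.0507
```

play_rows(
  steps=[
    {"dr":[0,0,0],"slide":[0,0,0],"claw":0.35},
    {"dr":[0,0,0],"slide":[0,0,0],"claw":0.6},
    {"dr":[0,0,0],"slide":[0,0,0],"claw":1},
    {"dr":[0,0,0],"slide":[0,0,0],"claw":1},
    {"dr":[0,0,0],"slide":[0,0,0],"claw":1},
    {"dr":[0,0,0],"slide":[0,0,0],"claw":1},
    {"dr":[0,0,0],"slide":[0,0,-20],"claw":1},
    {"dr":[0,0,0],"slide":[0,0,-50],"claw":1},
    {"dr":[0,0,0],"slide":[0,0,-85],"claw":1},
    {"dr":[0,0,0],"slide":[0,0,-120],"claw":1},
    {"dr":[0,0,0],"slide":[0,0,-150],"claw":1},
    {"dr":[0,0,0],"slide":[0,0,-160],"claw":1},
  ],
)

```text
t: 35.85
tcp_pos: [0.553, 0.0611, 0.1966]
tool_rot: [2.487, 1.91, 0.017]
ft_force: [0.5, 0.3, -0.6]
opening: 0.0853
```

play_rows(
  steps=[
    {"dr":[0,0,0],"slide":[-30,-20,-10],"claw":1},
    {"dr":[0,0,0],"slide":[-70,-60,-20],"claw":1},
    {"dr":[0,0,0],"slide":[-105,-90,-30],"claw":1},
    {"dr":[0,0,0],"slide":[-145,-120,-40],"claw":1},
    {"dr":[0,0,0],"slide":[-185,-130,-40],"claw":1},
    {"dr":[0,0,0],"slide":[-220,-130,-40],"claw":1},
    {"dr":[0,0,0],"slide":[-250,-130,-40],"claw":1},
    {"dr":[0,0,0],"slide":[-250,-130,-40],"claw":1},
  ],
)

```text
t: 36.65
tcp_pos: [0.3613, -0.1494, 0.2333]
tool_rot: [2.491, 1.903, 0.015]
ft_force: [1.0, 0.3, 0.3]
opening: 0.0849
```

Run:
```python
from h import *
for n in("scene","top"): cv2.imwrite(f"pics/{n}F.png",robot.get_image(n))
i=cv2.imread("pics/topF.png")[145:255,120:365]
cv2.imwrite("pics/cF.png",cv2.convertScaleAbs(cv2.resize(i,None,fx=3.2,fy=3.2,interpolation=cv2.INTER_CUBIC),alpha=1.6))
```

```text
(no output)
```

View pics/cF.png

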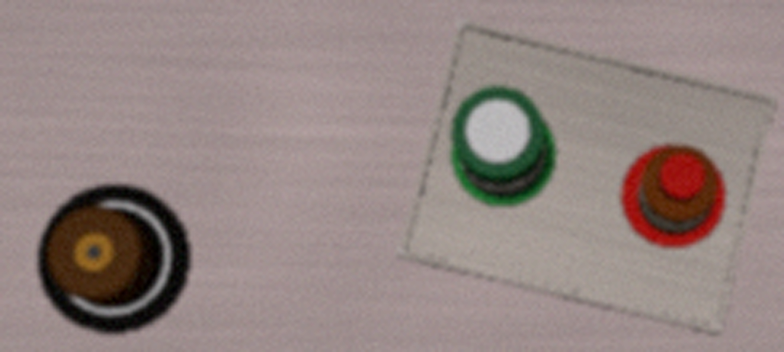

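View pics/sceneF.png

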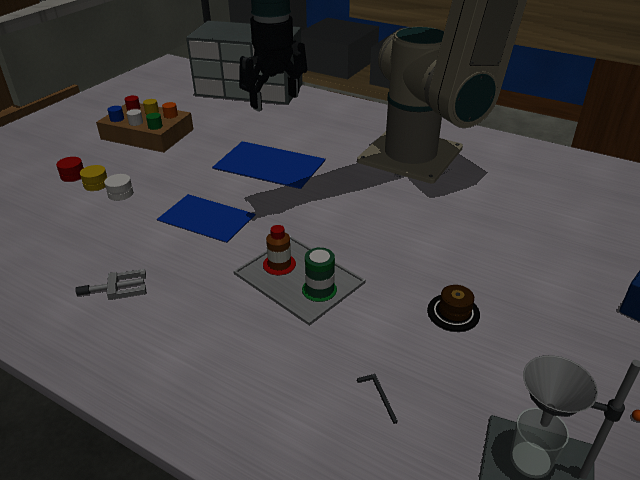

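Run:
```python
from h import *
a=lambda x,y,z:px2w("top",(x+.5)/3.2-.5+120,(y+.5)/3.2-.5+145,z)
print("yoyo",a(93.5,252,.044),"pad",a(114.5,257.5,.006))
print("tin",a(498,131,.082),"cap",a(683,174,.088),"red",a(674,196,.006),"green",a(504,155,.006))
print("scene yoyo",px2w("scene",458,294.5,.044),"pad px",w2px("scene",np.array([.4815,.2928,.006])))
print(np.abs(robot.get_state()["joint_vel"]).max())
```

```text
yoyo [0.47975974 0.29444903 0.044     ] pad [0.48135914 0.29165173 0.006     ]
tin [0.54943174 0.06173689 0.082     ] cap [ 0.52640143 -0.04303743  0.088     ] red [ 0.52686107 -0.04264397  0.006     ] green [0.5494489  0.06093285 0.006     ]
scene yoyo [0.48206751 0.29467861 0.044     ] pad px [454.10751821 309.9659032 ]
0.033909091822276895
```

All within about 3 mm of target, so I'm handing in.

```bash
python3 -c "
from bench import robot
print(robot.sign_off())"
```

```text
the job is handed in; nothing more can be done
None
```

The job is handed in, finished at about 37 s of the 125 s allowed. The sign-off gives no verdict, so I only have my own checks to go on.

I moved the bottle and then the tin onto the smaller blue mat. Next I laid the yo-yo on the black round pad, then put the bottle back on the red coaster and the tin on the green one. Each was set down by feeling for contact before release.

**Final checks from the last overhead picture:**

| Item | Distance from target centre (limit 12 mm) |
|---|---|
| Yo-yo on the pad | about 3 mm |
| Bottle on the red coaster | about 1 mm |
| Tin on the green coaster | about 1 mm |

- **Disagreement:** the wrist camera, right after release, put the yo-yo about 1 mm off the pad centre rather than 3 mm.
- **State of the scene:** all three stand or lie upright and released, and the arm is clear of everything. The bearing puller and hex key look unmoved in the scene pictures; I did not measure them.

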